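# Fetch the rear profile template from a crowded hook and seat it in the clamp

### The job

The round-bellied plywood template hangs behind the stepped one on the loaded hook. Hang the stepped template on the empty hook, then take the round-bellied one down and push it foot first into the slot of the template clamp until it stands fully home on the bed inside, and leave both there. The bed's height is unknown, so feel for it: push through the light drag and stop at the firm stop, without forcing anything (no more than about 20 N in the clamp, 12 N on the hooks), dropping a template, or pushing the other things about.

Things in the scene. Friction and masses are not known exactly. Their poses are not given: they have to be found in the camera images.
- hook_full: fixed stand with a flat steel hook bar, carrying both templates: rear one about 35 mm, front one about 82 mm out from the post. Origin on the table under the post's front face; bar points to -x (to the robot), y left, z up. Bar level, springy (gives 1 mm per 2 N at mid-length), 12 mm wide, 5 thick, top 140 mm up, from x = 0 to -125 mm. Post 18x45 mm, 158 high; foot 150x90x12 mm
- hook_full_tip (a point): top of the upturned end of the loaded hook's bar (5 mm thick, 12 wide, rises 8 mm above the bar's top), 122.5 mm out from the post
- hook_spare: the empty hook: a fixed stand and bar of the same make, size and axes as the loaded one (bar top 140 mm up, x = 0 to -125 mm)
- hook_spare_tip (a point): top of the upturned end of the empty hook's bar, 8 mm above the bar's top, 122.5 mm out from the post
- template_step: loose flat plywood template, front one on the loaded hook, about 0.12 kg, same size, foot, window and head as the round-bellied one, but with square steps 50 and 42 mm wide above its foot. Origin: centre of its bottom edge; x thickness (8 mm), y width, z up
- template_step_hang (a point): centre of the upper edge of the stepped template's window, 107 mm above its bottom edge; this edge rests flat on the hook bar. Raised 9 to 16 mm from there the template clears the hook's tip
- template_round: loose flat plywood template, rear one on the loaded hook, about 0.12 kg, 8 mm thick (x), 137 mm high. Origin: centre of its bottom edge. From below: foot 60 mm wide, 40 high; round belly 48 mm across; neck 36 mm wide from 70 mm up with a hanging window 18 wide, 22 high (85 to 107 mm); solid grip head 36 mm wide, 107 to 137 mm
- template_round_hang (a point): centre of the upper edge of the round-bellied template's window, 107 mm above its bottom edge
- clamp: fixed template clamp: light wooden block 57x100 mm, 67 mm high, on a foot 90x120x12 mm, with an upright slot open at the top, 13 mm wide along x (17 mm in the top 5 mm), 68 mm long along y, centred on the origin (on the table). A template goes in foot first, thickness along x, either face forward, best with its centre at x = -1 mm
- clamp_mouth (a point): centre of the slot's mouth, 67 mm up. A sprung ramped cheek in the slot's +x wall reaches to x = +1 mm and yields 4.8 mm; it presses the template to the -x wall with about 3 N, so going in drags with about 3 to 7 N and the template does not sink by itself. Below is a hard-rubber bed (5 N per mm), at an unreported height 18 to 42 mm above the table, felt as a firm stop
- seat_pin (a joint): thin sprung pin in the middle of the clamp's bed, m: 0 when up (6 mm proud of the bed), 0.006 when pushed flush; under 1 N; the template's foot pushes it down in the last 6 mm before it stands on the bed
- bisque_cup: loose small biscuit-fired cup with a painted band, 67 mm across, 61 mm high, on the table in front of the hooks; origin under its centre; a bystander, leave it alone
- timer: loose wind-up kitchen timer, 63 mm across, 43 mm high, on the table to the right; origin under its centre; a bystander, leave it alone
- glaze_jar_cobalt: loose plastic glaze jar with a dark ribbed lid, 51 mm across, 60 mm high, at the right behind the timer; origin under its centre; a bystander, leave it alone
- fish_d: loose flat clay fish, 74x68x8 mm, lying on the table in front; origin under its centre; a bystander, leave it alone
- elephant_a: loose flat clay elephant, 51x68x7 mm, lying on the table in front; origin under its centre; a bystander, leave it alone
Not all that is in view belongs to the job. Leave any blue or purple look-alike of the template_round alone.

How it is judged:
On the way, in this order (a step that is already met when the one before it is completed fails the run):
1. the stepped template hangs released on the empty hook (x of template_step_hang in the frame of hook_spare between -0.117 and -0.008 m and y of template_step_hang in the frame of hook_spare between -0.012 and 0.012 m and z of template_step_hang in the frame of hook_spare between 0.134 and 0.1435 m and contact force between template_step and hook_spare above 0.2 N and angle between template_step's own z axis and vertical below 0.2 rad and contact force between the fingers and template_step below 0.1 N), for 0.3 s.
2. the round-bellied template is pushed home in the clamp (value of joint seat_pin above 0.0045 m and horizontal distance between template_round and clamp below 0.007 m and angle between template_round's own z axis and vertical below 0.12 rad and height (world z) of template_round below 0.048 m), for 0.2 s.
At the end, for the whole second after the job is handed in: Released and at rest: the stepped template hangs by its window on the empty hook's bar (within 6 mm of height, 12 mm sideways, upright to 0.2 rad); the round-bellied one stands upright (0.12 rad) in the clamp, within 7 mm of its centre, seat pin in by over 4.5 of 6 mm (all of step 1 and all of step 2 and contact force between the fingers and template_round below 0.1 N and linear speed of each of template_step, template_round below 0.02 m/s); the robot touches nothing.
It fails at once if a template is forced against a hook (over 15 N) (contact force between any of template_step, template_round and hook_full above 15 N or contact force between any of template_step, template_round and hook_spare above 15 N).
It fails at once if the round-bellied template is forced in the clamp (over 22 N) (contact force between template_round and clamp above 22 N).
It fails at once if a template is dropped (height (world z) of template_step below 0.018 m or height (world z) of template_round below 0.008 m or angle between any of template_step, template_round's own z axis and vertical above 0.8 rad).
It fails at once if a bystander is pushed more than 20 mm (distance of any of bisque_cup, timer, glaze_jar_cobalt, fish_d, elephant_a from where it was at the start of the episode above 0.02 m).
It also fails if it takes over 72 s, if anything falls off the work surface, if the arm or the gripper's body presses on something with over 40 N, if the wrist force passes 120 N, or if a joint passes its speed limit or range.

### The arm

A 7-joint arm with a two-finger parallel gripper is mounted at the origin on a cart in front of the work surface, level with it; the furniture and walls round the work are solid. World frame = base frame: x ahead of the robot, y to its left, z up, the work surface at z = 0. Lengths are in m, angles in rad, forces in N, time in s.
With the tool pointing down it reaches from about 0.4 to 0.85 m from the base axis. Payload 6.9 kg.
Tool frame: the origin (TCP) lies midway between the tips of the shut fingers; the grasp point (between the pads) lies behind it (ctrl.pinch_z is the z of the grasp point in the tool frame, in m); z points along the fingers, y is the direction in which the jaws open and shut (so a half turn about z gives the same grasp; the last joint's range is limited). The gripper opens to 85 mm and grips with 20 to 120 N. Pads are 22 mm wide; open, the fingers measure 114 mm over their backs; the gripper's body (76 mm by 85 mm) begins 54 mm behind the grasp point. The pads swing forward as they close: fully open they stand 13 mm farther back than shut.
Start: joints at [-1.044, 0.507, -0.238, 1.5, 0.126, 1.149, -0.155], TCP at [0.256, 0.57, 0.231] pointing down, gripper open.
Joint ranges: [-3.08, 3.08], [-0.24, 2.05], [-1.43, 1.35], [0, 2.5], [-1.52, 4.66], [0.17, 1.96], [-2.89, 2.89]. Speed limits (rad/s): [2.39, 2.39, 3.14, 3.14, 3.14, 3.14, 3.14].

### API

Orientations are given as a unit quaternion [w, x, y, z].
In Python, from station import ctrl, get_state, vision, ticket, models gives the robot as it stands. Calls block until the motion is done:
- ctrl.movep(position, orientation): joint-space move of the TCP to a pose.
- ctrl.movel(position, frame=None, max_speed=0.15): straight line of the TCP; frame=None keeps the orientation; max_speed is the mean speed in m/s.
- ctrl.set_joints(angles): joint-space move.
- ctrl.ungrasp() and ctrl.close_gripper(force=None): open the fingers fully, or close them until they stop; force is the grip in N (None keeps the last).
- ctrl.pause(seconds).
- ctrl.ik(position, orientation): joint angles nearest the present ones, or None.
- get_state(): the state.
- vision.grab_frame(name): name is "scene" or "top" or "wrist"; returns (picture, depth): 480x640x3 uint8, blue, green, red; 480x640 float32, m along the optical axis (not along the pixel's ray), 0 where there is no reading.
- vision.camera_info(name): a dict with "mtx" (3x3 intrinsics, pixels), "dist_coeffs" ([k1, k2, p1, p2, k3] as OpenCV has them; the pictures are not rectified), "R" (3x3) and "t" (3): a world point X has camera coordinates R X + t; the wrist camera has in their place "hand_eye" (4x4, takes a point from camera to tool coordinates, whose origin is the TCP and whose axes are the flange's). Camera axes: x right, y down, z forward; pixel columns grow to the right and rows downward; lengths in m; the calibration is good to about 2 mm. A picture is of the moment at which its call begins: read the wrist's pose just before it. camera_info takes no time and is no camera call.
A pose or a line that the arm cannot do raises ctrl.Unreachable and nothing moves.
- ticket.close_job(): hands the job in, once; it reports no verdict.
Trained networks look in the newest picture that a camera, given by its name, has taken for a name from the list of things; names that differ only in an ending like _2 or _b are one class to them, and where a whole thing is asked for, a point or a joint stands for the part that bears it (a point fixed in the world has none). Each returns a list of dicts, best first, with "p" (0 to 1); they miss things now and then, are a little off and sometimes report something else, mostly with a low value. They report only what shows in the picture. A call takes as long as a camera call. They do not tell look-alikes from the thing itself.
- models.recognise(camera, target): "point" ([column, row] in pixels, amid what is visible of it).
- models.masks_of(camera, target): "mask" (480x640 bool, what is visible of it) and "point" ([column, row] in pixels, amid what is visible of it).
The state is a dict: "time": time; "qpos": joint angles; "qd": joint speeds; "tau": joint torques, N m; "tcp_pos": TCP position; "eef_rot": TCP orientation; "contact_force": force on the tool from outside, world axes, zero at the start; "wrist_torque": the same for the moment, N m; "width": finger opening in m.
Only numpy, scipy, OpenCV 4.12 (cv2) and the standard library are available. Lean on these libraries where they do the work, as an engineer would, in place of code of your own. Each camera call takes 0.05 s, during which the arm holds its last target. There are 200 camera calls.

## Working session

There is one attempt and no reset: what is moved stays moved. The work goes in short steps, each a Python script; the robot and the scene stay as the last script left them, time stands still between calls to the robot, and variables do not carry over. Pictures are saved under pics/ and viewed, about 8 in all and at most 12, crops included, and the job is handed in when it is done.

```bash
ls; mkdir -p pics
cat > h.py <<'E'
import numpy as np, cv2
from station import ctrl, get_state, vision, ticket, models
def cam(n):
    i=vision.camera_info(n); return i,np.array(i["mtx"]),np.array(i["dist_coeffs"])
def extr(n,st=None):
    i,K,d=cam(n)
    if "R" in i: return K,d,np.array(i["R"]),np.array(i["t"]).ravel()
    from scipy.spatial.transform import Rotation as Ro
    q=st["eef_rot"]; Rt=Ro.from_quat([q[1],q[2],q[3],q[0]]).as_matrix()
    T=np.eye(4);T[:3,:3]=Rt;T[:3,3]=st["tcp_pos"]; T=T@np.array(i["hand_eye"])
    R=T[:3,:3].T; return K,d,R,-R@T[:3,3]
def pts(E,uv,z):
    K,d,R,t=E
    n=cv2.undistortPoints(np.array(uv,float).reshape(-1,1,2),K,d).reshape(-1,2)
    c=np.c_[n,np.ones(len(n))]*np.array(z).reshape(-1,1)
    return (c-t)@R
def cloud(E,depth,mask=None):
    m=depth>0
    if mask is not None: m&=mask
    v,u=np.nonzero(m); return pts(E,np.c_[u,v],depth[v,u])
def proj(E,X):
    K,d,R,t=E
    return cv2.projectPoints(np.array(X,float).reshape(-1,3),cv2.Rodrigues(R)[0],t,K,d)[0].reshape(-1,2)
E
cat > a.py <<'E'
from h import *
print(get_state(), ctrl.pinch_z)
for c in ["scene","top"]:
    im,dp=vision.grab_frame(c); cv2.imwrite(f"pics/{c}0.png",im); np.save(f"{c}0.npy",dp); E=extr(c)
    print(c,"cam pos",-E[2].T@E[3])
    for n in ["hook_full","hook_spare","template_step","template_round","clamp","bisque_cup","timer","glaze_jar_cobalt","fish_d","elephant_a"]:
        for r in models.masks_of(c,n)[:3]:
            if r["p"]<.2: continue
            P=cloud(E,dp,r["mask"])
            if len(P)>5: print(n,round(r["p"],2),np.round(r["point"]),len(P),np.round(np.percentile(P,[3,50,97],axis=0),3).tolist())
E
python3 a.py
```

```text
pics
{'time': 0.0, 'qpos': array([-1.04350033,  0.50835497, -0.23749907,  1.50116289,  0.12566915,
        1.14888259, -0.15478767]), 'qd': array([ 0.00018534, -0.00077942, -0.00091938,  0.00103334,  0.00030322,
        0.00045969, -0.00176521]), 'tau': array([-8.93001143e-04, -6.20591784e+01, -2.18706496e+00, -2.49650216e+01,
        1.26380991e-02,  1.21899162e-02,  2.30085612e-05]), 'tcp_pos': array([0.25573889, 0.56971923, 0.23040776]), 'eef_rot': array([-1.82577416e-04,  2.09339003e-01,  9.77842702e-01, -8.93270744e-04]), 'contact_force': array([-0.11518292,  0.2082796 , -0.20295801]), 'wrist_torque': array([ 0.03128459,  0.01317763, -0.01298548]), 'width': 0.0856369189342055} -0.0187
scene cam pos [-0.27099871 -0.71133764  1.19073968]
hook_full 0.76 [383. 267.] 1479 [[0.522, -0.143, 0.007], [0.594, -0.111, 0.015], [0.665, -0.067, 0.157]]
hook_spare 0.78 [311. 215.] 1998 [[0.508, 0.107, 0.006], [0.602, 0.146, 0.015], [0.648, 0.192, 0.154]]
hook_spare 0.72 [238. 218.] 1275 [[0.419, 0.238, 0.006], [0.446, 0.277, 0.049], [0.492, 0.345, 0.069]]
template_round 0.83 [381. 241.] 423 [[
[... 2004 characters left out ...]
 [[0.318, 0.172, -0.0], [0.348, 0.194, 0.007], [0.387, 0.213, 0.012]]
glaze_jar_cobalt 0.71 [423. 170.] 561 [[0.636, -0.266, 0.006], [0.655, -0.241, 0.058], [0.681, -0.222, 0.064]]
glaze_jar_cobalt 0.35 [358. 206.] 276 [[0.564, -0.126, 0.046], [0.567, -0.094, 0.12], [0.574, -0.073, 0.171]]
glaze_jar_cobalt 0.29 [305. 296.] 778 [[0.371, -0.014, 0.004], [0.399, 0.015, 0.013], [0.426, 0.043, 0.062]]
fish_d 0.98 [228. 320.] 480 [[0.318, 0.173, 0.002], [0.348, 0.194, 0.007], [0.385, 0.212, 0.012]]
fish_d 0.5 [360. 208.] 286 [[0.564, -0.126, 0.041], [0.567, -0.095, 0.115], [0.573, -0.073, 0.171]]
elephant_a 0.71 [361. 310.] 528 [[0.345, -0.124, 0.0], [0.365, -0.096, 0.006], [0.385, -0.068, 0.011]]
```

Run:
```python
from h import *
a=cv2.imread("pics/top0.png"); s=cv2.imread("pics/scene0.png")
c1=cv2.resize(a[130:340,120:520],(800,420),interpolation=cv2.INTER_CUBIC)
cv2.imwrite("pics/v1.png",c1)
cv2.imwrite("pics/v2.png",cv2.resize(s[160:360,200:500],(800,533),interpolation=cv2.INTER_CUBIC))
# geometry fits from high points
E=extr("top");dp=np.load("top0.npy");P=cloud(E,dp);E2=extr("scene");P2=cloud(E2,np.load("scene0.npy"))
def rect(Q): return [np.round(x,4) for x in cv2.minAreaRect((Q[:,:2]*1000).astype(np.float32))]
for nm,c in [("full",(.6,-.1)),("spare",(.6,.15)),("clamp",(.465,.293))]:
    for k,Pc in (("top",P),("scene",P2)):
        near=np.hypot(*(Pc[:,:2]-c).T)<.13
        for lo,hi in ((.006,.018),(.062,.074),(.132,.146),(.150,.165),(.165,.18)):
            Q=Pc[near&(Pc[:,2]>lo)&(Pc[:,2]<hi)]
            if len(Q)>8: print(nm,k,lo,len(Q),rect(Q),Q[:,2].mean().round(4))
```

```text
full top 0.006 1789 [array([ 604.9102, -100.7918]), array([219.3249, 250.6768]), np.float64(30.1101)] 0.0115
full top 0.062 117 [array([606.0527, -47.9538]), array([ 90.5499, 156.1036]), np.float64(6.2877)] 0.0684
full top 0.132 430 [array([612.5616, -66.5116]), array([159.8337, 116.565 ]), np.float64(59.8306)] 0.1387
full top 0.15 296 [array([617.1321, -93.717 ]), array([104.3788,  45.2027]), np.float64(4.6716)] 0.1571
full top 0.165 153 [array([592.749 , -96.6842]), array([55.1256, 35.9274]), np.float64(6.7955)] 0.1688
full scene 0.006 1045 [array([606.6514, -86.5758]), array([226.3484, 248.5868]), np.float64(44.1149)] 0.012
full scene 0.062 182 [array([591.2222, -61.2036]), array([ 96.5014, 155.7924]), np.float64(23.0202)] 0.0681
full scene 0.132 278 [array([577.9512, -68.7233]), array([133.4587, 156.657 ]), np.float64(25.0351)] 0.1391
full scene 0.15 237 [array([ 597.9934, -102.574 ]), array([142.4286,  44.8744]), np.float64(9.1068)] 0.1569
full scene 0.165 94 [array([591.7925, -99.1834]), array([59.4712, 37.589 ]), np.float64(7.9596)] 0.1693
spare top 0.006 3038 [array([606.0179
[... 549 characters left out ...]
ray([155.7858,  29.7034]), np.float64(76.1393)] 0.0678
spare scene 0.132 244 [array([600.7627, 119.2594]), array([123.9511, 165.4602]), np.float64(38.1541)] 0.1386
spare scene 0.15 98 [array([580.0477, 149.6587]), array([146.738 ,  47.1462]), np.float64(2.3681)] 0.1556
clamp top 0.006 1462 [array([461.9128, 298.773 ]), array([249.8459, 247.883 ]), np.float64(71.45)] 0.0115
clamp top 0.062 1011 [array([465.0524, 298.0148]), array([101.6224,  55.7357]), np.float64(80.3532)] 0.0665
clamp scene 0.006 746 [array([463.2168, 293.1296]), array([239.1781, 258.2746]), np.float64(11.5016)] 0.0111
clamp scene 0.062 428 [array([460.7964, 295.1488]), array([108.3517,  59.8706]), np.float64(81.1189)] 0.066
```

View pics/v1.png

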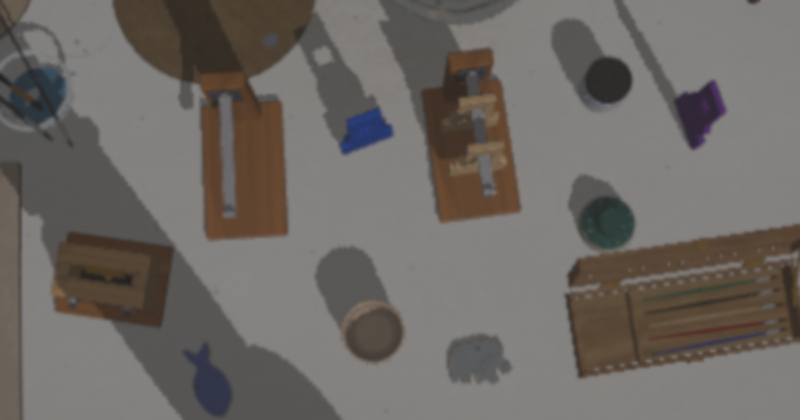

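View pics/v2.png

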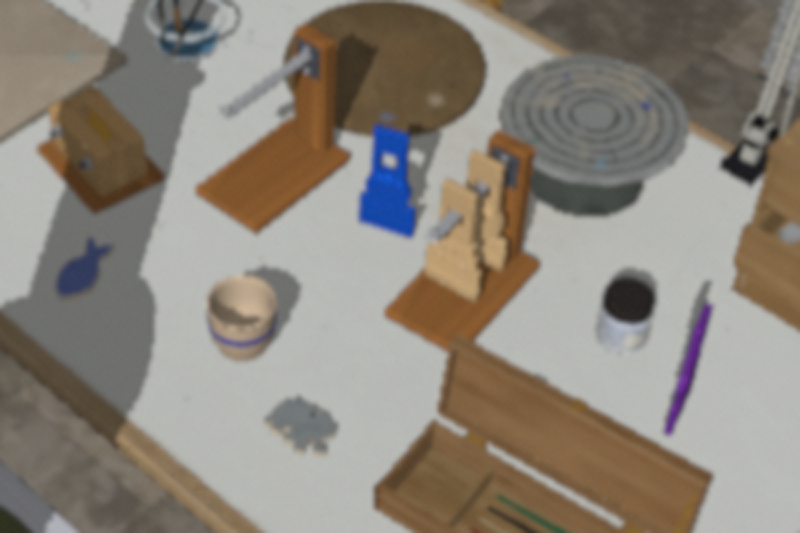

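```bash
cat >> h.py <<'E'
def quat(yaw,flip=False):  # tool down, jaws along local y of a frame with this yaw
    f=np.pi/2+yaw/2+(np.pi/2 if flip else 0); return np.array([0,np.cos(f),np.sin(f),0])
def loc(o,yaw,x,y=0.,z=0.):
    c,s=np.cos(yaw),np.sin(yaw); return np.array([o[0]+c*x-s*y,o[1]+s*x+c*y,z])
E
python3 - <<'E'
from h import *
import pickle
print(np.round(vision.camera_info("wrist")["hand_eye"],3).tolist(), vision.camera_info("wrist")["mtx"])
D=np.radians
F=dict(clamp=((.465,.298),D(-9.5),0),spare=((.6365,.1531),D(1.5),-.06),full=((.6508,-.0898),D(6.8),-.06))
for n,(o,y,dx) in F.items():
    for fl in (0,1):
        q=ctrl.ik(loc(o,y,dx,0,.14),quat(y,fl)); print(n,fl,None if q is None else np.round(q,2))
out={}
for n,(o,y,dx) in F.items():
    ctrl.movep(loc(o,y,dx-.06,0,.30),quat(y)); ctrl.pause(.2)
    st=get_state(); im,d=vision.grab_frame("wrist"); out[n]=(st,im,d); print(n,st["time"],st["tcp_pos"],st["eef_rot"])
pickle.dump(out,open("look.pkl","wb"))
cv2.imwrite("pics/v3.png",np.hstack([cv2.resize(out[n][1],(400,300)) for n in ("spare","full")]))
cv2.imwrite("pics/v4.png",out["clamp"][1])
E
```

```text
[[-0.0, -0.963, -0.268, 0.067], [1.0, -0.0, -0.0, 0.001], [0.0, -0.268, 0.963, -0.141], [0.0, 0.0, 0.0, 1.0]] [[363.26880297   0.         323.28458961]
 [  0.         363.26880297 243.34712848]
 [  0.           0.           1.        ]]
clamp 0 [-0.44  0.49 -0.26  1.82  0.16  0.85  0.63]
clamp 1 [-0.94  0.53  0.5   1.83 -0.33  0.87 -2.02]
spare 0 [-0.15  0.55 -0.24  1.7   0.16  0.91  1.15]
spare 1 [-0.58  0.58  0.46  1.71 -0.31  0.92 -1.54]
full 0 [ 0.19  0.55 -0.11  1.7   0.07  0.9   1.74]
full 1 [-0.23  0.61  0.58  1.7  -0.4   0.95 -0.95]
clamp 2.4833 [0.40521335 0.30901186 0.29963648] [-3.60613555e-04  8.18129174e-02  9.96647639e-01 -2.93712430e-05]
spare 3.525 [0.51589719 0.15164996 0.30015093] [ 2.14961928e-05 -1.44216128e-02  9.99895962e-01  2.84895888e-04]
full 4.775 [ 0.53195988 -0.10216678  0.30005556] [ 1.09188919e-04 -6.07357967e-02  9.98153835e-01  2.69694491e-04]
```

```bash
cat > fit.py <<'E'
from h import *
import pickle
from scipy.optimize import minimize
def rect(Q):
    (c,s,a)=cv2.minAreaRect((Q[:,:2]*1000).astype(np.float32)); return np.round([*c,*s,a],1)
D=np.radians
F=dict(clamp=((.465,.298),D(-9.5)),spare=((.6365,.1531),D(1.5)),full=((.6508,-.0898),D(6.8)))
def inloc(P,o,y):
    d=P[:,:2]-o;c,s=np.cos(y),np.sin(y); return np.c_[c*d[:,0]+s*d[:,1],-s*d[:,0]+c*d[:,1],P[:,2]]
if __name__=="__main__":
    out=pickle.load(open("look.pkl","rb"))
    for n,(o,y) in F.items():
        st,im,d=out[n]; E=extr("wrist",st); P=cloud(E,d); L=inloc(P,np.array(o),y)
        def rep(t,m): 
            if m.sum()>20: print(n,t,m.sum(),rect(L[m]),"med z",np.median(L[m][:,2]).round(4))
        if n=="clamp":
            rep("top",(abs(L[:,2]-.067)<.005)&(abs(L[:,0])<.05)&(abs(L[:,1])<.07))
        else:
            bar=(abs(L[:,2]-.140)<.003)&(L[:,0]>-.118)&(L[:,0]<-.005)&(abs(L[:,1])<.012)
            for a in np.arange(-.12,0,.02):
                m=bar&(L[:,0]>a)&(L[:,0]<a+.02)
                if m.sum()>20: print(n,"bar x",a.round(2),"y %.1f..%.1f"%tuple(1000*np.percentile(L[m][:,1],[2,98])),"z",np.median(L[m][:,2]).round(4))
            rep("tip",(abs(L[:,2]-.148)<.0025)&(abs(L[:,0]+.122)<.015)&(abs(L[:,1])<.015))
            rep("front head",(abs(L[:,2]-.170)<.003)&(abs(L[:,0]+.082)<.015)&(abs(L[:,1])<.03))
            rep("rear head",(abs(L[:,2]-.170)<.003)&(abs(L[:,0]+.035)<.015)&(abs(L[:,1])<.03))
            rep("post",(abs(L[:,2]-.158)<.003)&(abs(L[:,0]-.01)<.02)&(abs(L[:,1])<.04))
E
python3 fit.py
```

```text
clamp top 3794 [ 0.1 -1.  99.9 57.1 90. ] med z 0.0658
spare bar x -0.12 y -5.7..5.6 z 0.1386
spare bar x -0.1 y -5.8..5.7 z 0.1386
spare bar x -0.08 y -5.9..5.8 z 0.1387
spare bar x -0.06 y -5.9..5.9 z 0.1387
spare bar x -0.04 y -5.1..6.0 z 0.1388
spare bar x -0.02 y -5.2..6.0 z 0.1389
spare tip 72 [-121.8   -0.4   11.7    5.    89.8] med z 0.1466
spare post 793 [ 8.7  0.5 17.3 43.5  0.3] med z 0.1568
full bar x -0.12 y -6.5..3.9 z 0.1375
full bar x -0.1 y -9.7..10.1 z 0.1378
full bar x -0.08 y -7.6..4.1 z 0.1382
full bar x -0.06 y -7.7..4.1 z 0.1381
full bar x -0.04 y -11.2..11.4 z 0.1389
full bar x -0.02 y -7.9..3.3 z 0.1389
full front head 295 [-81.2  -2.2  34.7   7.6  89.7] med z 0.1677
full rear head 367 [-34.   -1.    8.7  35.3   0.1] med z 0.1682
full post 805 [ 9.4 -2.4 18.3 44.   0.2] med z 0.1567
```

View pics/v3.png

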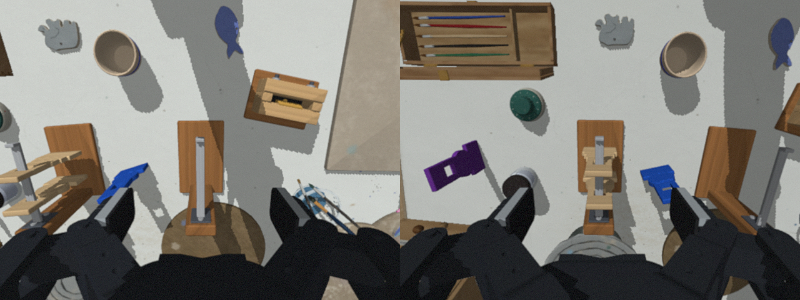

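View pics/v4.png

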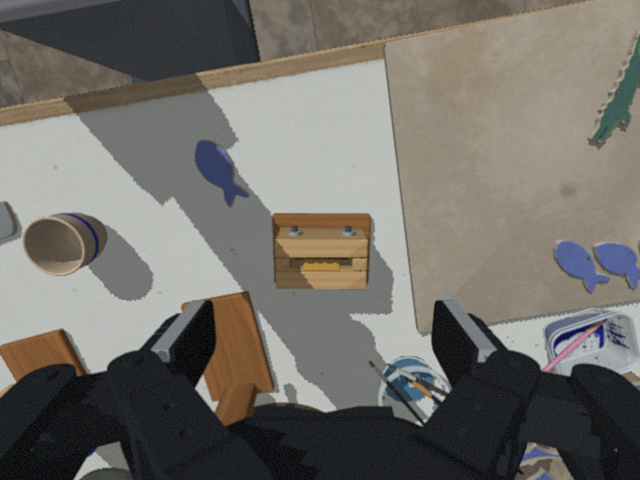

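```bash
cat >> h.py <<'E'
D=np.radians
FY=D(6.3); FO=loc((.6508,-.0898),D(6.8),.0005,-.0022)[:2]
SY=D(1.6); SO=loc((.6365,.1531),D(1.5),.0003,.0002)[:2]
CY=D(-9.5); CO=loc((.465,.298),D(-9.5),0,-.001)[:2]
def say(t,f0=0):
    s=get_state(); print(t,"t%.1f"%s["time"],"tcp",np.round(s["tcp_pos"],4),"F",np.round(s["contact_force"]-f0,2),"w %.4f"%s["width"]); return s
E
python3 - <<'E'
from h import *
import pickle
from fit import inloc
st,im,d=pickle.load(open("look.pkl","rb"))["clamp"]; E=extr("wrist",st)
hsv=cv2.cvtColor(im,cv2.COLOR_BGR2HSV)
yel=(hsv[...,0]>15)&(hsv[...,0]<30)&(hsv[...,1]>170)&(hsv[...,2]>120); yel[:250]=0;yel[280:]=0;yel[:,:280]=0;yel[:,360:]=0
P=inloc(cloud(E,d,yel),CO,CY); print("cheek",len(P),np.round(np.percentile(P,[5,50,95],axis=0)*1000,1).tolist())
P=inloc(cloud(E,d),CO,CY); m=(abs(P[:,1])<.028)&(abs(P[:,0])<.03)
h,_=np.histogram(P[m][:,0],bins=np.arange(-.03,.031,.002))
for a in np.arange(-.028,.028,.002):
    k=m&(abs(P[:,0]-a)<.001)
    if k.sum(): print(round(a*1000),k.sum(),np.round(np.percentile(P[k][:,2],[5,50,95])*1000))
cv2.imwrite("pics/v5.png",cv2.resize(im[200:300,260:380],(720,600),interpolation=cv2.INTER_CUBIC))
# approach and grip the stepped template
q=quat(FY)
ctrl.movep(loc(FO,FY,-.0815,0,.23),q); ctrl.movel(loc(FO,FY,-.0815,0,.138)); ctrl.pause(.2)
f0=say("pre")["contact_force"]
ctrl.close_gripper(20); ctrl.pause(.2); say("grip",f0)
E
```

```text
Traceback (most recent call last):
  File "h.py", line 20, in cloud
    v,u=np.nonzero(m); return pts(E,np.c_[u,v],depth[v,u])
                              ~~~^^^^^^^^^^^^^^^^^^^^^^^^^
  File "h.py", line 14, in pts
    n=cv2.undistortPoints(np.array(uv,float).reshape(-1,1,2),K,d).reshape(-1,2)
      ~~~~~~~~~~~~~~~~~~~^^^^^^^^^^^^^^^^^^^^^^^^^^^^^^^^^^^^^^^^
cv2.error: OpenCV(4.12.0) /io/opencv/modules/calib3d/src/undistort.dispatch.cpp:347: error: (-215:Assertion failed) CV_IS_MAT(_src) && CV_IS_MAT(_dst) && (_src->rows == 1 || _src->cols == 1) && (_dst->rows == 1 || _dst->cols == 1) && _src->cols + _src->rows - 1 == _dst->rows + _dst->cols - 1 && (CV_MAT_TYPE(_src->type) == CV_32FC2 || CV_MAT_TYPE(_src->type) == CV_64FC2) && (CV_MAT_TYPE(_dst->type) == CV_32FC2 || CV_MAT_TYPE(_dst->type) == CV_64FC2) in function 'cvUndistortPointsInternal'
```

Run:
```python
from h import *
import pickle
from fit import inloc
st,im,d=pickle.load(open("look.pkl","rb"))["clamp"]; E=extr("wrist",st)
P=inloc(cloud(E,d),CO,CY); m=(abs(P[:,1])<.028)&(abs(P[:,0])<.03)
for a in np.arange(-.028,.029,.002):
    k=m&(abs(P[:,0]-a)<.001)
    if k.sum(): print(round(a*1000),k.sum(),np.round(np.percentile(P[k][:,2],[5,50,95])*1000))
cv2.imwrite("pics/v5.png",cv2.resize(im[200:300,260:380],(720,600),interpolation=cv2.INTER_CUBIC))
q=quat(FY)
ctrl.movep(loc(FO,FY,-.0815,0,.23),q); ctrl.movel(loc(FO,FY,-.0815,0,.138)); ctrl.pause(.2)
f0=say("pre")["contact_force"]
ctrl.close_gripper(20); ctrl.pause(.2); say("grip",f0)
```

```text
-28 632 [11. 42. 66.]
-26 84 [65. 66. 67.]
-24 95 [65. 66. 67.]
-22 106 [65. 66. 67.]
-20 95 [65. 66. 67.]
-18 96 [65. 66. 67.]
-16 78 [65. 66. 67.]
-14 97 [64. 66. 67.]
-12 98 [65. 66. 67.]
-10 87 [65. 66. 67.]
-8 19 [63. 65. 66.]
-6 48 [60. 62. 63.]
2 153 [43. 50. 54.]
4 119 [53. 56. 59.]
6 201 [26. 60. 64.]
8 191 [29. 61. 65.]
10 120 [63. 65. 67.]
12 95 [65. 66. 67.]
14 72 [65. 66. 67.]
16 90 [65. 66. 67.]
18 92 [65. 66. 67.]
20 88 [64. 66. 67.]
22 75 [65. 66. 67.]
24 99 [65. 66. 67.]
26 88 [65. 66. 67.]
28 64 [65. 66. 67.]
pre t6.2 tcp [ 0.5711 -0.101   0.1391] F [-0.47  0.41  0.02] w 0.0858
grip t6.9 tcp [ 0.5706 -0.1009  0.138 ] F [ 0.03 -0.66  1.11] w 0.0351
```

View pics/v5.png

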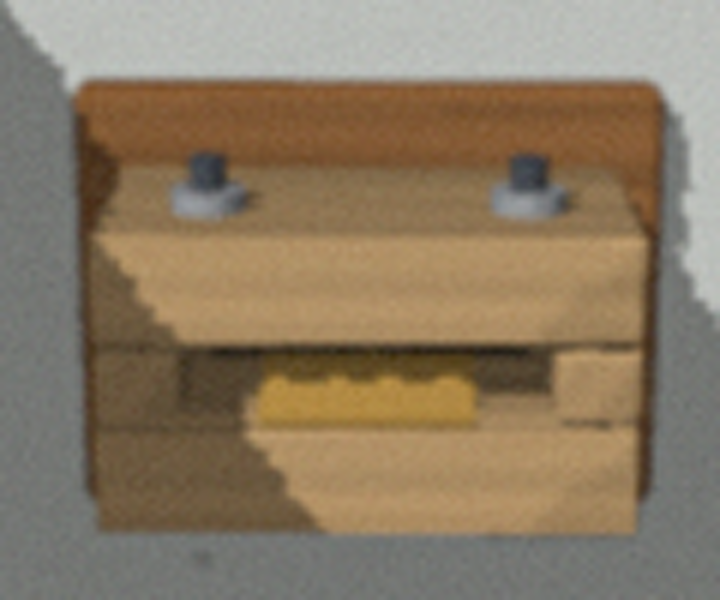

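Run:
```python
from h import *
f0=np.array([-.47,.41,.02])
x0=-.0815; p=get_state()["tcp_pos"]; z0=p[2]
ctrl.movel(loc(FO,FY,x0,0,z0+.006),max_speed=.03); ctrl.close_gripper(40)
ctrl.movel(loc(FO,FY,x0,0,z0+.013),max_speed=.03); ctrl.pause(.2); say("lift",f0)
for x in (-.10,-.12,-.14,-.16):
    ctrl.movel(loc(FO,FY,x,0,z0+.013),max_speed=.08); say(x,f0)
```

```text
lift t8.1 tcp [ 0.5705 -0.1008  0.151 ] F [ 0.38 -0.04 -1.78] w 0.0351
-0.1 t8.4 tcp [ 0.5521 -0.103   0.1512] F [ 1.14  0.13 -0.83] w 0.0351
-0.12 t8.8 tcp [ 0.5326 -0.1051  0.1512] F [ 0.96 -1.06 -0.78] w 0.0352
-0.14 t9.2 tcp [ 0.5127 -0.1073  0.1512] F [ 1.28 -0.22 -1.55] w 0.0350
-0.16 t9.7 tcp [ 0.4928 -0.1095  0.1512] F [ 0.68 -0.5  -0.38] w 0.0348
```

Run:
```python
from h import *
f0=np.array([-.47,.41,.02]); q=quat(SY); z=.1515
ctrl.movel(loc(FO,FY,-.165,0,.25)); ctrl.movep(loc(SO,SY,-.165,0,.25),q); ctrl.movel(loc(SO,SY,-.165,0,z)); ctrl.pause(.3)
f0=say("start")["contact_force"]
for x in (-.145,-.13,-.115,-.10,-.085,-.07,-.06):
    ctrl.movel(loc(SO,SY,x,0,z),max_speed=.06); s=say(x,f0)
    if np.linalg.norm(s["contact_force"]-f0)>5: print("STOP"); break
else:
    ctrl.pause(.2); f0=get_state()["contact_force"]
    while z>.132:
        z-=.001; ctrl.movel(loc(SO,SY,-.06,0,z),max_speed=.03); s=get_state()
        if z<.145: s=say("dn",f0)
        if s["contact_force"][2]-f0[2]>2: break
    im,d=vision.grab_frame("wrist"); cv2.imwrite("pics/v6.png",im); say("end",f0)
```

```text
start t12.6 tcp [0.4722 0.1488 0.1521] F [-0.26  0.13 -0.88] w 0.0354
-0.145 t13.1 tcp [0.492  0.1492 0.1512] F [ 0.    0.6  -0.95] w 0.0353
-0.13 t13.5 tcp [0.5071 0.1497 0.1514] F [-0.12 -0.25  0.13] w 0.0351
-0.115 t13.9 tcp [0.5221 0.1501 0.1514] F [-0.54  0.41 -0.72] w 0.0352
-0.1 t14.3 tcp [0.5371 0.1505 0.1513] F [ 0.81 -0.81 -0.67] w 0.0351
-0.085 t14.7 tcp [0.5521 0.1509 0.1513] F [ 0.55 -0.38 -0.2 ] w 0.0350
-0.07 t15.1 tcp [0.5671 0.1513 0.1513] F [ 0.1   0.45 -0.06] w 0.0350
-0.06 t15.4 tcp [0.5772 0.1516 0.1514] F [-0.73  0.2  -2.1 ] w 0.0354
dn t17.3 tcp [0.5767 0.1516 0.1444] F [-0.32 -0.66 -0.19] w 0.0352
dn t17.6 tcp [0.5768 0.1516 0.1434] F [-0.89 -0.34 -0.41] w 0.0353
dn t17.8 tcp [0.5768 0.1516 0.1424] F [ 0.53 -1.33 -0.28] w 0.0352
dn t18.1 tcp [0.5768 0.1517 0.1414] F [ 0.12 -0.56  0.84] w 0.0354
dn t18.3 tcp [0.5768 0.1516 0.1404] F [-0.61 -1.27  0.14] w 0.0351
dn t18.6 tcp [0.5769 0.1517 0.1396] F [-0.43 -1.    0.74] w 0.0352
dn t18.8 tcp [0.577  0.1517 0.1388] F [-0.8  -0.47  3.65] w 0.0353
end t18.9 tcp [0.577  0.1517 0.1388] F [-2.37 -0.21  3.03] w 0.0354
```

Run:
```python
from h import *
import pickle
from fit import inloc
ctrl.ungrasp(); ctrl.pause(.3); ctrl.movel(loc(SO,SY,-.06,0,.25)); say("up")
im,d=vision.grab_frame("top"); st=get_state()
ctrl.movel(loc(SO,SY,-.12,0,.30)); ctrl.pause(.2); st=get_state(); im,d=vision.grab_frame("wrist")
L=inloc(cloud(extr("wrist",st),d),SO,SY); m=(L[:,2]>.163)&(L[:,2]<.175)&(abs(L[:,0]+.06)<.02)&(abs(L[:,1])<.03)
print("head",m.sum(),cv2.minAreaRect((L[m][:,:2]*1000).astype(np.float32)),np.median(L[m][:,2]))
ctrl.movep(loc(FO,FY,-.12,0,.30),quat(FY)); ctrl.pause(.2); st=get_state(); im,d=vision.grab_frame("wrist")
L=inloc(cloud(extr("wrist",st),d),FO,FY)
m=(L[:,2]>.163)&(L[:,2]<.175)&(abs(L[:,0]+.04)<.04)&(abs(L[:,1])<.03); print("round",m.sum(),cv2.minAreaRect((L[m][:,:2]*1000).astype(np.float32)),np.median(L[m][:,2]))
m=(abs(L[:,2]-.14)<.003)&(L[:,0]>-.11)&(L[:,0]<-.05)&(abs(L[:,1])<.012); print("bar y",np.percentile(L[m][:,1],[2,98]))
s,_=vision.grab_frame("scene"); say("")
cv2.imwrite("pics/v7.png",cv2.resize(s[160:360,200:500],(800,533),interpolation=cv2.INTER_CUBIC))
```

```text
up t20.6 tcp [0.5763 0.1515 0.2491] F [-0.69  0.7  -0.8 ] w 0.0854
head 484 ((-59.76082992553711, 0.5144615173339844), (8.589733123779297, 35.46095657348633), 0.03767353296279907) 0.16801333978242994
round 493 ((-34.1910285949707, 0.6574039459228516), (9.028260231018066, 35.4793586730957), 0.21651175618171692) 0.16832422631536806
bar y [-0.00580004  0.005727  ]
 t22.9 tcp [ 0.5325 -0.1039  0.3   ] F [-0.71  0.54  0.26] w 0.0856
```

View pics/v7.png

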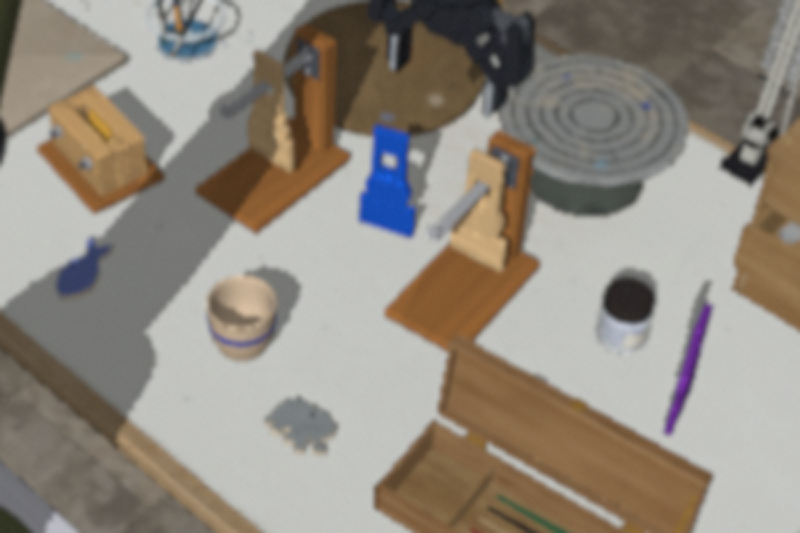

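Run:
```python
from h import *
x0=-.0342
ctrl.movep(loc(FO,FY,x0,0,.23),quat(FY)); ctrl.movel(loc(FO,FY,x0,0,.1375)); ctrl.pause(.2)
f0=say("pre")["contact_force"]
ctrl.close_gripper(20); ctrl.pause(.2); s=say("grip",f0); z0=s["tcp_pos"][2]
ctrl.movel(loc(FO,FY,x0,0,.1435),max_speed=.03); ctrl.close_gripper(80)
ctrl.movel(loc(FO,FY,x0,0,.150),max_speed=.03); ctrl.pause(.1); say("lift",f0)
for x in (-.06,-.08,-.10,-.12,-.14,-.165):
    ctrl.movel(loc(FO,FY,x,0,.150),max_speed=.08); s=say(x,f0)
    if np.linalg.norm(s["contact_force"]-f0)>6: print("STOP"); break
else:
    ctrl.movel(loc(FO,FY,-.165,0,.29))
    ctrl.movep(loc(CO,CY,-.001,0,.30),quat(CY)); ctrl.movel(loc(CO,CY,-.001,0,.20)); ctrl.pause(.3); st=say("above")
    im,d=vision.grab_frame("wrist"); cv2.imwrite("pics/v8.png",im)
    np.save("w8.npy",d)
```

```text
pre t24.4 tcp [ 0.6182 -0.0957  0.1387] F [0.37 0.17 0.03] w 0.0858
grip t25.1 tcp [ 0.6176 -0.0957  0.1375] F [-1.   -0.19  1.88] w 0.0355
lift t26.1 tcp [ 0.6175 -0.0957  0.1501] F [-0.23  0.47 -0.96] w 0.0348
-0.06 t26.6 tcp [ 0.5922 -0.0986  0.1502] F [ 0.25 -1.4  -0.9 ] w 0.0344
-0.08 t27.0 tcp [ 0.5724 -0.1007  0.1502] F [ 0.36 -0.93 -0.62] w 0.0346
-0.1 t27.4 tcp [ 0.5525 -0.1029  0.1502] F [ 0.17 -0.58 -1.96] w 0.0347
-0.12 t27.8 tcp [ 0.5327 -0.1051  0.1502] F [ 0.95 -0.35 -0.68] w 0.0344
-0.14 t28.2 tcp [ 0.5127 -0.1074  0.1502] F [-0.58 -0.72 -0.99] w 0.0347
-0.165 t28.6 tcp [ 0.488  -0.1101  0.1502] F [-0.03 -0.28  0.11] w 0.0346
above t32.4 tcp [0.4641 0.2973 0.2006] F [ 1.31 -0.43 -1.64] w 0.0344
```

View pics/v8.png

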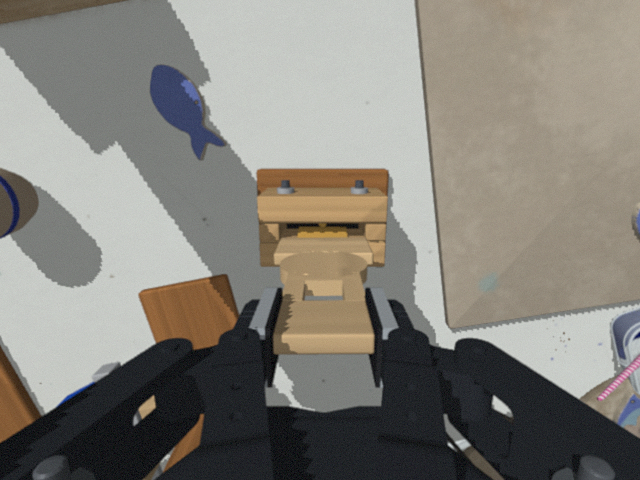

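Run:
```python
from h import *
from fit import inloc
st=get_state(); d=np.load("w8.npy"); E=extr("wrist",st); L=inloc(cloud(E,d),CO,CY)
for lo in np.arange(.088,.24,.01):
    k=(abs(L[:,0])<.03)&(abs(L[:,1])<.036)&(L[:,2]>lo)&(L[:,2]<lo+.01)
    if k.sum()>10: print(lo.round(3),k.sum(),np.round(1000*np.percentile(L[k],[2,50,98],axis=0)[:,:2],1).tolist())
k=(abs(L[:,2]-.066)<.003)&(abs(L[:,0])<.05)&(abs(L[:,1])<.07); print("block",np.round(1000*np.percentile(L[k],[1,99],axis=0),1).tolist())
```

```text
0.088 56 [[-4.2, -26.4], [-3.7, -0.2], [-3.4, 28.7]]
0.098 314 [[-4.2, -27.1], [-3.8, 2.9], [-3.4, 29.2]]
0.108 359 [[-4.3, -27.3], [-3.9, 1.5], [-3.5, 29.3]]
0.118 407 [[-4.4, -26.9], [-4.0, 0.2], [-3.6, 29.1]]
0.128 645 [[-4.4, -28.1], [-3.9, 1.5], [2.6, 30.3]]
0.138 388 [[-4.6, -20.3], [-4.1, 0.9], [-3.7, 22.1]]
0.148 513 [[-4.7, -22.2], [-4.2, 0.9], [-2.9, 24.2]]
0.158 671 [[-4.7, -21.4], [-4.2, 0.9], [2.7, 23.7]]
0.168 514 [[-4.9, -16.3], [-4.4, 0.9], [-3.3, 18.3]]
0.178 953 [[-4.9, -15.7], [-2.7, 0.9], [3.4, 17.8]]
0.188 365 [[-5.1, -16.4], [-4.5, 10.0], [-2.4, 18.7]]
0.198 865 [[-11.2, -22.6], [-4.7, 1.3], [-4.0, 25.0]]
0.208 1752 [[-11.3, -28.2], [-5.0, 0.9], [-4.1, 30.5]]
0.218 2273 [[-11.4, -28.3], [-5.1, 1.3], [7.9, 30.6]]
0.228 4012 [[-11.3, -21.9], [-3.1, 0.9], [9.3, 24.3]]
0.238 1826 [[-13.8, -34.7], [-11.7, -16.7], [6.5, 35.1]]
block [[-28.2, -49.1, 63.6], [27.3, 49.4, 67.3]]
```

```bash
cat > ins.py <<'E'
from h import *
X,Y=-.0025,-.0009
ctrl.movel(loc(CO,CY,X,Y,.180),max_speed=.1); ctrl.pause(.3)
def F(n=4):
    a=[]
    for _ in range(n): a.append(get_state()["contact_force"]); ctrl.pause(.015)
    return np.mean(a,axis=0)
f0=F(8); z=.180; log=[]
while z>.121:
    step=.001 if z>.1495 else .0007
    z-=step; ctrl.movel(loc(CO,CY,X,Y,z),max_speed=.03); f=F()-f0
    if f[2]>7.5: f=F(6)-f0
    log.append(f[2]); print("%.4f"%z,np.round(f,1),"tcp %.4f"%get_state()["tcp_pos"][2])
    if np.linalg.norm(f[:2])>9: print("lateral"); break
    if f[2]>13 or (len(log)>8 and f[2]>9 and f[2]-np.median(log[-9:-3])>5): print("stop"); break
say("end",f0)
E
python3 ins.py
```

```text
0.1790 [ 0.1 -0.7  0.2] tcp 0.1790
0.1780 [ 0.2 -0.2  0.2] tcp 0.1780
0.1770 [ 0.1 -0.1  0.1] tcp 0.1770
0.1760 [ 0.4 -0.3 -0.1] tcp 0.1760
0.1750 [ 0.3 -0.4 -0.3] tcp 0.1750
0.1740 [-0.1  0.1  0.1] tcp 0.1740
0.1730 [ 0.4 -0.6  0.1] tcp 0.1730
0.1720 [ 0.7 -0.1 -0.1] tcp 0.1720
0.1710 [0.9 0.  0.1] tcp 0.1710
0.1700 [ 0.4  0.  -0. ] tcp 0.1700
0.1690 [ 0.5 -0.1  0.3] tcp 0.1690
0.1680 [ 0.3  0.1 -0. ] tcp 0.1680
0.1670 [ 0.1  0.1 -0.1] tcp 0.1670
0.1660 [ 0.3 -0.4 -0.3] tcp 0.1660
0.1650 [0.6 0.3 0.5] tcp 0.1650
0.1640 [ 0.2 -0.1  0.1] tcp 0.1640
0.1630 [ 0.5 -0.4 -0.2] tcp 0.1630
0.1620 [ 0.   0.4 -0.3] tcp 0.1620
0.1610 [ 0.6  0.3 -0.2] tcp 0.1610
0.1600 [0.1 0.  0.1] tcp 0.1600
0.1590 [ 0.4  0.4 -0.1] tcp 0.1590
0.1580 [-0.   0.  -0.4] tcp 0.1579
0.1570 [-0.2  0.6  0.5] tcp 0.1570
0.1560 [-0.4  0.4  1.7] tcp 0.1560
0.1550 [-0.1  0.6  1.8] tcp 0.1550
0.1540 [-0.3  0.7  0.9] tcp 0.1539
0.1530 [-0.6  0.9 -0.3] tcp 0.1529
0.1520 [-0.3  1.2 -0.6] tcp 0.1519
0.1510 [-0.4  0.7  0.3] tcp 0.1509
0.1500 [-0.7  0.8  0.2] tcp 0.1499
0.1490 [-0.7  0.5 -0.2] tcp 0.1489
0.1483 [-0.8  0.5  0.8] 
[... 284 characters left out ...]
426
0.1420 [-0.4  0.7  1. ] tcp 0.1420
0.1413 [-0.4  0.6  0.6] tcp 0.1412
0.1406 [-0.4  0.6  0.5] tcp 0.1405
0.1399 [-0.4  0.7  1. ] tcp 0.1399
0.1392 [-0.4  0.5  0.4] tcp 0.1391
0.1385 [-0.5  0.7  1.1] tcp 0.1385
0.1378 [-0.6  0.3  0.9] tcp 0.1377
0.1371 [-0.3  0.5  1.2] tcp 0.1370
0.1364 [-0.4  0.8  1. ] tcp 0.1364
0.1357 [0.1 0.4 1.3] tcp 0.1357
0.1350 [-0.4 -0.2  1.4] tcp 0.1349
0.1343 [-0.4  0.6  1.2] tcp 0.1342
0.1336 [-0.6  0.3  1.5] tcp 0.1336
0.1329 [0.1 0.  1.6] tcp 0.1329
0.1322 [-0.7  0.4  3.5] tcp 0.1323
0.1315 [-0.9 -0.7  6.6] tcp 0.1317
0.1308 [-1.6 -0.7  8. ] tcp 0.1312
0.1301 [-1.7 -1.2 10.2] tcp 0.1307
stop
end t51.8 tcp [0.4624 0.2966 0.1307] F [-1.62 -0.84  9.77] w 0.0349
```

Run:
```python
from h import *
from fit import inloc
X,Y=-.0025,-.0009
ctrl.ungrasp(); ctrl.pause(.2); ctrl.movel(loc(CO,CY,X,Y,.24),max_speed=.12); ctrl.movel(loc(CO,CY,-.06,Y,.30)); ctrl.pause(.2)
st=say("up"); im,d=vision.grab_frame("wrist"); L=inloc(cloud(extr("wrist",st),d),CO,CY)
k=(abs(L[:,0])<.03)&(abs(L[:,1])<.03)&(L[:,2]>.14)&(L[:,2]<.18); zt=np.percentile(L[k][:,2],90); k&=L[:,2]>zt-.004
print("head top z",zt,"rect",cv2.minAreaRect((L[k][:,:2]*1000).astype(np.float32)))
k=(abs(L[:,2]-.066)<.003)&(abs(L[:,0])<.05)&(abs(L[:,1])<.07); print("block",np.round(1000*np.percentile(L[k],[1,99],axis=0),1).tolist())
f=lambda lo,hi:np.round(np.median(L[(L[:,2]>lo)&(L[:,2]<hi)&(L[:,0]<-.002)&(L[:,0]>-.012)&(abs(L[:,1])<.016)][:,0])*1000,1)
print("front face x by height",f(.075,.085),f(.135,.15))
s,_=vision.grab_frame("scene"); cv2.imwrite("pics/v9.png",cv2.resize(s[160:360,200:500],(800,533),interpolation=cv2.INTER_CUBIC))
```

```text
up t54.5 tcp [0.4059 0.3055 0.2991] F [-0.2   0.09  0.37] w 0.0857
head top z 0.1643225873040171 rect ((-2.603684902191162, -0.1639537811279297), (8.109405517578125, 34.896080017089844), 0.4427255094051361)
block [[-28.1, -48.8, 63.3], [27.4, 49.3, 67.9]]
front face x by height -6.0 -6.0
```

View pics/v9.png

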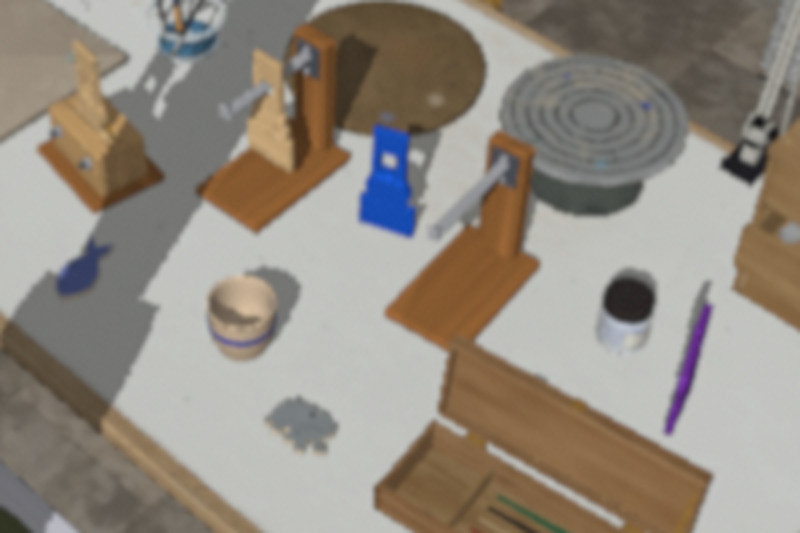

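```bash
python3 -c "
from h import *
say('final'); ticket.close_job()"
```

```text
final t54.6 tcp [0.4058 0.3057 0.2994] F [-0.57 -0.46 -0.28] w 0.0855
the job is handed in; nothing more can be done
```

I moved the stepped template to the empty hook and released it there. I then took the round-bellied one down, pushed it into the clamp until it met a firm stop, released it, and handed the job in at about 54.6 s. The hand-in reports no verdict, so what follows is from my own checks.

- **Stepped template:** right after release, the wrist camera showed it on the spare bar, about 60 mm out and 0.5 mm off centre. Its head was at the same height as when it hung before, and the last picture still shows it there. The highest force read was about 4 N while setting it down.
- **Round-bellied template, going in:** the drag felt only about 1 to 2 N, lighter than the 3 to 7 N described. A firm stop followed at about 4 to 5 N per mm, and I stopped pushing at about 10 N.
- **Round-bellied template, after release:** it stands upright, about 2 mm from the slot centre. Its foot is about 27 to 29 mm above the table.
- **Small disagreement:** its head sits about 2 to 3 mm higher than the gripper height at full push implied. I put this down to the rubber bed springing back plus camera noise, and did not push again. I could not read the seat pin directly.
- **Bystanders:** the cup, fish, elephant and jar look unmoved in the last picture. The timer is not visible in that view, so I did not check it. The gripper was clear of everything at hand-in.

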